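# Swing the trailer tongue to its stop, unlatch it and hold it off the ball

## Task

Leaving its latch shut and the coupler down on the ball, swing the trailer tongue round on its hitch ball until its side lies against the yellow bent bracket. Then pinch the red latch tab sideways against its spring towards the blue plate, and with that same pinch lift the tongue off the ball and finish holding it, level and still, over the ball with about 100 mm of lift; do not let go or put it down. Leave everything else on the bench where it is.

Things in the scene. Friction and masses are not known exactly. Their poses are not given: they have to be found in the camera images.
- ball_mount: Steel hitch ball on a 120 x 120 x 10 mm plate bolted to the bench. Origin on the ball's axis at bench level. Fixed.
- ball (a point): Centre of the 48 mm hitch ball, 75 mm above the bench (flat top of the ball at 95 mm, neck 22 mm thick below 63 mm). Fixed.
- bracket: Yellow bent (L-shaped) bracket bolted to the bench, 100 mm tall: the stop for the tongue. Its ORIGIN LIES ON THE BALL'S AXIS at bench level, not on the metal; its x axis points from the ball the way the tongue must lie.
- bracket_face (a point): Middle of the bracket's upright flat face, axes as the bracket's: 104 mm along x and 21.5 mm to +y of the ball's axis, 50 mm up. The face looks to -y, spans x = 84 to 124 mm and z = 0 to 100 mm; the metal lies on its +y side, to y = 60 mm.
- tongue: Trailer tongue, about 0.9 kg, its blue coupler sitting over the ball. Origin on the ball's axis at bench level (when down), x along the tongue, z up. Housing: x -58 to 32, y -31 to 31 mm, top at z = 103 mm. It starts 0.45 to 0.9 rad clockwise (from above) of the bracket; turned anticlockwise its +y side meets the bracket, parallel within 0.02 rad. Centre of mass within 10 mm of the ball's axis.
- tube (a point): Middle of the tongue's steel square tube, axes as the tongue's, 98 mm from the ball's axis, 83 mm up. Tube 40 mm wide and high, x 32 to 165 mm from the ball's axis; a leg near its end slides on the bench on a slippery nylon skid (x 136 to 160, y -40 to 40, 8 mm high). Pushing the tube sideways here takes a few newtons to swing the tongue about the ball.
- pinch (a point): Point on the tongue, axes as the tongue's: on the ball axis, 52 mm above the ball's centre when down, half-way up two upright plates on the coupler (each 26 mm along x, 5 thick, z 103 to 145 mm). Blue plate, fixed: outer face at y = +20 mm. Red plate, the latch tab: outer face at y = -33 mm shut, -20 mm drawn (53, then 40 mm over both; when drawn they are centred here).
- latch (a joint): Red spring latch, sliding along the tongue's +y: 0 shut (its bolt lies under the ball and keeps the coupler down), 0.013 m fully drawn (clear of the ball from about 0.011). Spring 7 N at the start, 13 N at full draw; shuts when let go. Pinching both plates together from above with a firm grip (40 N or more) draws it, and the same pinch carries the tongue by friction.
- hammer: Loose hammer lying on the bench, bystander.
- spray_can: Green can, 60 mm across, 160 mm tall, bystander.
- offcut: Offcut of steel angle, 120 x 40 x 40 mm, bystander.
- pipe_ring: Copper pipe ring, 60 mm across, 30 mm tall, bystander.
- tape: Yellow tape measure, 60 x 30 x 55 mm, bystander.
- hitch_pin: Steel hitch pin lying flat beside the ball mount, 80 mm long, 14 mm tall, bystander.
- flange: Round steel flange, 76 mm across, 30 mm tall, bystander.
Not all that is in view belongs to the job. There is more than one size of the bracket; the job needs the smallest.

How it is judged (in metres and radians):
On the way, in this order (a step that is already met when the one before it is completed fails the run):
1. with the latch shut and the coupler down on the ball, the tongue lies along the bracket (within 0.05 rad) (angle between the x axis of tongue and the x axis of bracket, either way round below 0.05 rad and value of joint latch below 0.004 m and z of pinch in the frame of ball below 0.06 m), for 0.2 s.
2. the latch is drawn (over 10 mm) with the coupler still down on the ball and the tongue still by the bracket (value of joint latch above 0.01 m and z of pinch in the frame of ball below 0.064 m and angle between the x axis of tongue and the x axis of bracket, either way round below 0.12 rad), for 0.1 s.
At the end, for the whole second after the job is handed in: The tongue is held in the fingers, raised at least 65 mm from its seat on the ball and within 60 mm sideways of it, level within 0.2 rad and still, touching neither ball mount nor bracket (z of pinch in the frame of ball above 0.117 m and horizontal distance between pinch and ball below 0.06 m and angle between tongue's own z axis and vertical below 0.2 rad and linear speed of tongue below 0.03 m/s and contact force between the fingers and tongue above 3 N and contact force between tongue and ball_mount below 0.1 N and contact force between tongue and bracket below 0.1 N); the arm keeps its last pose, push and grip.
It fails at once if something else lying on the bench is moved (over 30 mm) (distance of any of hammer, spray_can, offcut, pipe_ring, tape, hitch_pin, flange from where it was at the start of the episode above 0.03 m).
It also fails if it takes over 48 s, if anything falls off the work surface, if the arm or the gripper's body presses on something with over 40 N, if the wrist force passes 120 N, or if a joint passes its speed limit or range.

## Robot

A 6-joint arm with a two-finger parallel gripper is mounted at the origin on the work surface. World frame = base frame: x ahead of the robot, y to its left, z up, the work surface at z = 0. Lengths are in mm, angles in degrees, forces in N, time in s.
With the tool pointing down it reaches from about 425 to 925 mm from the base axis. Payload 12.5 kg.
Tool frame: the origin (TCP) lies midway between the tips of the shut fingers; the grasp point (between the pads) lies 19 mm behind it; z points along the fingers, y is the line along which they close (so a half turn about z gives the same grasp; the last joint's range is limited). The gripper opens to 85 mm and grips with 20 to 120 N. Pads are 22 mm wide; open, the fingers measure 114 mm over their backs; the gripper's body (76 mm by 85 mm) begins 54 mm behind the grasp point. The pads swing forward as they close: fully open they stand 13 mm farther back than shut.
Start: joints at [62.418, 28.126, 89.318, -0, 62.55, -6.05], TCP at [229.37, 581.407, 231.327] pointing down, gripper open.
Joint ranges: [-177.58, 177.58], [-47.91, 125.51], [2.72, 160], [-65.01, 245.01], [3.68, 167.84], [-153.87, 153.87]. Speed limits (degrees/s): [127.2, 127.2, 159.86, 180, 180, 180].

## Interface

Orientations are given as [roll, pitch, yaw] about the fixed x, y, z axes, in that order (R = Rz(yaw) Ry(pitch) Rx(roll)).
In Python, from cell import bot, read_camera, camera_model, silhouettes gives the robot as it stands.
- The arm moves only by the tool step_arm, never from a script. Its argument "commands" is a list of rows, each a list of 5 numbers: the gripper command: -1 is shut, 1 is fully open, values between are in proportion, then the shift along the tool's x, y, z in cm, then the turn about the tool's z in degrees. A call has exactly 8 rows; each row shifts and turns the commanded pose from where the row before left it, along the tool's axes as they then stand; what a row does not reach is not made up. A row lasts 1/10 s, in which the tool goes at most 50 mm and 8.59 degrees, less where a joint would pass 70% of its speed; a pose out of reach is approached as far as the arm can. A call with a gripper value outside its range is refused whole. The fingers move at their own pace and stop on an object; "newtons" is the grip in N (left out, the last holds). Time passes only in rows, so rows that do not move let the fingers close, or fill a call up. It gives the time, the measured TCP pose, the force, the opening and the grip force at its end, in the units of the state.
- bot.get_state(): the state, without advancing time (a new reading comes with each control period).
- read_camera(name): name is "scene" or "top"; returns (picture, depth): 420x560x3 uint8, red, green, blue; 420x560 float32, mm along the optical axis (not along the pixel's ray), 0 where there is no reading.
- camera_model(name): a dict with "camera_matrix" (3x3 intrinsics, pixels), "T" (4x4, takes a point from camera to world coordinates). Camera axes: x right, y down, z forward; pixel columns grow to the right and rows downward; lengths in mm; the calibration is good to about 2 mm. A picture is of the moment at which its call begins. camera_model takes no time and is no camera call.
- bot.hand_in(): hands the job in; it is judged then, once.
Trained networks look in the newest picture that a camera, given by its name, has taken for a name from the list of things; names that differ only in an ending like _2 or _b are one class to them, and where a whole thing is asked for, a point or a joint stands for the part that bears it (a point fixed in the world has none). Each returns a list of dicts, best first, with "p" (0 to 1); they miss things now and then, are a little off and sometimes report something else, mostly with a low value. They report only what shows in the picture. A call takes as long as a camera call. They do not tell look-alikes from the thing itself.
- silhouettes(camera, name): "region" (420x560 bool, what is visible of it) and "rect" ([left, top, right, bottom] in pixels, round what is visible of it).
The state is a dict: "t": time; "joint_positions": joint angles; "joint_vel": joint speeds; "joint_torque": joint torques, N m; "tcp_pos": TCP position; "tool_rot": TCP orientation; "wrist_force": force on the tool from outside, world axes, zero at the start; "moment": the same for the moment, N m; "finger_gap": opening from 0.0 (shut) to 1.0 (fully open); "grasp_force": force on a finger pad.
Only numpy, scipy, OpenCV 4.12 (cv2) and the standard library are available. Lean on these libraries where they do the work, as an engineer would, in place of code of your own. Each camera call takes 0.05 s, during which the arm holds its last target. There are 200 camera calls.

## Working session

There is one attempt and no reset: what is moved stays moved. The work goes in short steps, Python scripts to look and compute and a tool call to move; the robot and the scene stay as the last step left them, time stands still between calls to the robot, and variables do not carry over. Pictures are saved under pics/ and viewed, at most 10 in all, crops included, and the job is handed in when it is done.

Besides the shell and the picture viewer there is one more tool, called by a JSON object that holds its "api" and its "payload", one argument or row to a line. step_arm: Moves the arm, as the interface text tells. Its arguments: {"type":"object","properties":{"commands":{"type":"array"},"newtons":{"type":"number"}},"required":["commands"]}

```bash
mkdir -p pics
cat > h.py <<'E'
import numpy as np, cv2
from cell import bot, read_camera, camera_model, silhouettes
def cloud(cam,d):
    m=camera_model(cam);K=np.array(m["camera_matrix"]);T=np.array(m["T"])
    v,u=np.mgrid[:d.shape[0],:d.shape[1]]
    P=np.stack([(u-K[0,2])*d/K[0,0],(v-K[1,2])*d/K[1,1],d],-1)
    return P@T[:3,:3].T+T[:3,3]
E
python3 - <<'E'
from h import *
for c in ["top","scene"]:
    p,d=read_camera(c); cv2.imwrite(f"pics/{c}1.png",p[:,:,::-1]); P=cloud(c,d)
    np.savez(f"{c}1.npz",p=p,d=d)
    for n in ["bracket","tongue","latch","ball_mount","spray_can","hammer","tape","offcut"]:
        for r in silhouettes(c,n):
            if r["p"]<.3: continue
            q=P[r["region"]&(d>0)]
            print(c,n,round(r["p"],2),r["rect"],np.median(q,0).round(),np.percentile(q,2,0).round(),np.percentile(q,98,0).round())
print(bot.get_state())
E
```

```text
top bracket 0.88 [318.5, 115.3, 344.6, 158.2] [729. -96.  18.] [ 688. -127.   -1.] [749. -67. 139.]
top bracket 0.63 [273.0, 228.1, 290.9, 250.5] [465.  23.   9.] [442.   2.   1.] [479.  44. 101.]
top bracket 0.57 [305.2, 257.0, 336.1, 284.2] [398. -65.  10.] [366. -92.   4.] [417. -38. 139.]
top tongue 0.55 [259.5, 167.5, 348.0, 233.3] [548. -40. 102.] [ 482. -116.    7.] [621.  66. 142.]
top latch 0.66 [309.1, 191.4, 338.5, 226.6] [534. -77. 105.] [ 492. -110.   11.] [578. -44. 146.]
top latch 0.52 [258.2, 165.8, 344.9, 234.8] [549. -35. 102.] [ 484. -114.    7.] [622.  68. 142.]
top ball_mount 0.81 [291.2, 189.5, 342.7, 240.2] [489. -46.  10.] [ 464. -129.    5.] [582. -11.  18.]
top spray_can 0.96 [448.5, 255.2, 495.3, 286.1] [ 388. -401.  145.] [ 361. -441.   12.] [ 417. -389.  162.]
top hammer 0.57 [59.7, 238.0, 165.1, 301.7] [396. 470.  23.] [330. 316.   5.] [460. 554.  29.]
top tape 0.92 [428.4, 150.3, 453.9, 179.1] [ 653. -380.   52.] [ 628. -412.   -2.] [ 696. -360.   58.]
top tape 0.57 [446.0, 255.4, 496.5, 286.9] [ 388. -401.  145.] [ 361. -442.    7.] [ 417. -389.  162.]
[... 1011 characters left out ...]
.]
{'t': 0.9, 'joint_positions': array([ 6.24173063e+01,  2.81250051e+01,  8.93174474e+01,  3.29073132e-03,
        6.25500691e+01, -6.04948117e+00]), 'joint_vel': array([-0.01775179, -0.04728123,  0.02285154,  0.00184247, -0.11649119,
        0.00461286]), 'joint_torque': array([ 1.34487102e-03, -6.18262410e+01, -2.61834866e+01, -5.63677906e-05,
        4.12486579e-04,  2.88630508e-05]), 'tcp_pos': array([229.36808813, 581.41564072, 231.34881829]), 'tool_rot': array([ 1.79992255e+02, -2.11604461e-03,  1.58465271e+02]), 'wrist_force': array([-0.2958627 , -0.34321337,  0.45176068]), 'moment': array([-0.00532984,  0.0267159 , -0.01715294]), 'grasp_force': 0.0, 'finger_gap': 1.0003579312551951}
```

View pics/top1.png

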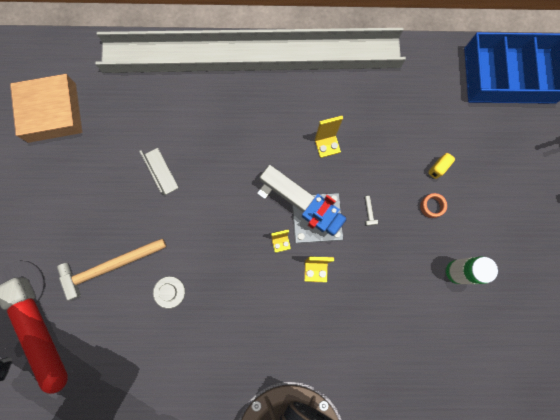

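View pics/scene1.png

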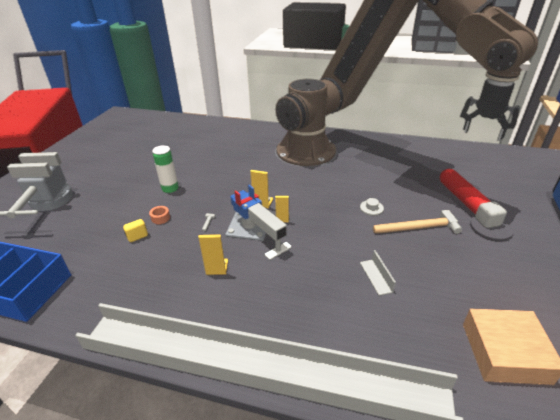

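The top view shows the tongue at px (265–345,170–235), with the tube pointing up-left. The smallest bracket is at (281,241) and is 100 mm tall; the other two are 140 mm. Next I'll fit the tongue axis and the bracket face.

```bash
python3 - <<'E'
from h import *
for c in ["top","scene"]:
    z=np.load(c+"1.npz");p=z["p"].astype(int);P=cloud(c,z["d"])
    R,G,B=p[...,0],p[...,1],p[...,2]
    box=(P[...,0]>400)&(P[...,0]<680)&(P[...,1]>-160)&(P[...,1]<120)
    grey=box&(abs(P[...,2]-103)<5)&(abs(R-B)<40)&(R>90)
    yel=box&(R>150)&(B<90)&(G>110)&(P[...,0]<500)&(P[...,1]>-20)
    blue=box&(B>R+50)&(abs(P[...,2]-103)<6)
    red=box&(R>G+70)&(R>B+50)&(G<90)&(P[...,2]>110)
    bp=box&(B>R+50)&(P[...,2]>125)
    for n,m in [("tube",grey),("bluehousing",blue),("yeltop",yel&(P[...,2]>90)),("yelface",yel&(P[...,2]>20)&(P[...,2]<95)),("red",red),("blueplate",bp)]:
        q=P[m]
        if len(q)<4: print(c,n,len(q));continue
        r=cv2.minAreaRect(q[:,:2].astype(np.float32))
        print(c,n,len(q),"c",np.round(r[0],1),"size",np.round(r[1],1),"ang",round(r[2],1),"med",np.median(q,0).round(1))
        if n in("tube","yelface","yeltop"):
            w=q[:,:2]-q[:,:2].mean(0);e=np.linalg.svd(w)[2][0];print("   pca",np.degrees(np.arctan2(e[1],e[0])).round(1),q[:,:2].mean(0).round(1))
            print("   ",cv2.boxPoints(r).round(0).tolist())
E
python3 - <<'E'
import cv2
a=cv2.imread("pics/top1.png")[160:260,240:360];b=cv2.imread("pics/scene1.png")[165:265,200:320]
cv2.imwrite("pics/crop1.png",cv2.resize(cv2.hconcat([a,b]),(800,333),interpolation=cv2.INTER_CUBIC))
E
```

```text
top tube 962 c [566.6 -13.2] size [190.4  56.9] ang 51.2 med [580.4   7.  102.8]
   pca -125.1 [580.6   6.5]
    [[485.0, -70.0], [529.0, -105.0], [648.0, 43.0], [604.0, 79.0]]
top bluehousing 683 c [516.9 -79.7] size [89.7 61.8] ang 53.2 med [514.1 -83.8 102.1]
top yeltop 43 c [475.8  26.7] size [ 6.  36.2] ang 13.2 med [474.7  27.7  98.7]
   pca 102.5 [475.3  27.2]
    [[469.0, 44.0], [477.0, 8.0], [483.0, 10.0], [475.0, 45.0]]
top yelface 8 c [474.3  21.8] size [ 0.5 31.2] ang 14.1 med [473.7  24.   88.9]
   pca 103.6 [473.9  22.9]
    [[470.0, 37.0], [478.0, 7.0], [478.0, 7.0], [471.0, 37.0]]
top red 29 c [527.6 -67.6] size [22.2 59.2] ang 45.6 med [546.1 -84.1 141.4]
top blueplate 37 c [510.1 -59. ] size [25.5  6. ] ang 54.2 med [509.8 -58.6 142.3]
scene tube 472 c [563.4 -30.4] size [225.9  58.7] ang 51.7 med [588.9   9.8 103.3]
   pca 54.4 [586.8   7.3]
    [[470.0, -101.0], [516.0, -137.0], [657.0, 40.0], [610.0, 76.0]]
scene bluehousing 180 c [521.3 -79.4] size [88.1 62.5] ang 54.5 med [524.2 -69.1 103.1]
scene yeltop 28 c [478.4  25.7] size [ 6.1 33.6] ang 12.9 med [479.1  25.5  94.5]
   pca 102.3 [479.2  26.1]
    [[472.0, 41.0], [479.0, 9.0], [485.0, 10.0], [478.0, 43.0]]
scene yelface 231 c [478.9  24.9] size [10.8 35.4] ang 13.9 med [479.6  26.1  58.3]
   pca 103.3 [479.3  25.6]
    [[469.0, 41.0], [478.0, 6.0], [488.0, 9.0], [480.0, 43.0]]
scene red 44 c [553.3 -87.1] size [20.6  6.2] ang 59.4 med [555.6 -85.2 130.1]
scene blueplate 30 c [524.9 -79.6] size [21.1 55.1] ang 27.3 med [515.7 -60.1 139.2]
```

View pics/crop1.png

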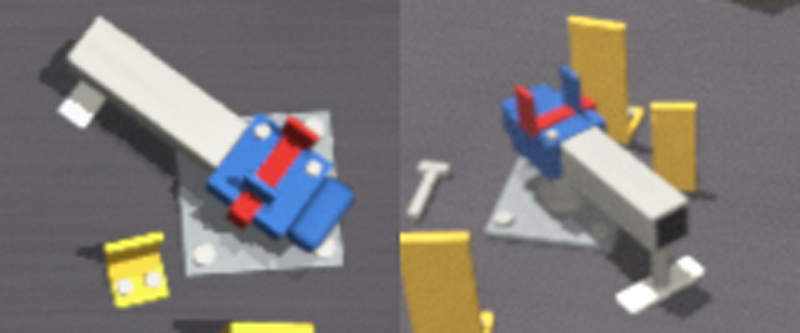

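Ball axis is about (526,-69), the tongue yaw about 54.5° and the bracket about 103.3°. The face predicted from these is (481,27) against a measured (480,26), so they agree. I'll move to the clockwise side of the tube, high up and with the fingers shut.

{"api": "step_arm", "payload": {
  "commands": [
    [-1,-3.77,-2.46,0,0],
    [-1,-3.77,-2.46,0,0],
    [-1,-3.77,-2.46,0,0],
    [-1,-3.77,-2.46,0,0],
    [-1,-3.77,-2.46,0,0],
    [-1,-3.77,-2.46,0,0],
    [-1,-3.77,-2.46,0,0],
    [-1,-3.77,-2.46,0,0]
  ],
  "newtons": 60
}}

```text
t: 1.7
tcp_pos: [438.5, 286.1, 231.5]
tool_rot: [180.0, 0.0, 158.5]
wrist_force: [0.1, 0.7, -0.2]
finger_gap: 0.003
grasp_force: 0.0
```

{"api": "step_arm", "payload": {
  "commands": [
    [-1,-3.77,-2.46,0,0],
    [-1,-3.77,-2.46,0,0],
    [-1,-3.77,-2.46,0,0],
    [-1,-3.77,-2.46,0,0],
    [-1,-3.77,-2.46,0,0],
    [-1,-3.77,-2.46,0,0],
    [-1,-3.77,-2.46,0,0],
    [-1,-3.77,-2.46,0,0]
  ]
}}

```text
t: 2.5
tcp_pos: [646.9, -7.9, 231.4]
tool_rot: [180.0, 0.0, 158.5]
wrist_force: [0.4, 0.1, 0.4]
finger_gap: 0.002
grasp_force: 0.0
```

{"api": "step_arm", "payload": {
  "commands": [
    [-1,0,0,0,6.9],
    [-1,0,0,0,6.9],
    [-1,0,0,0,6.9],
    [-1,0,0,0,6.9],
    [-1,0,0,0,6.9],
    [-1,0,0,0,6.9],
    [-1,0,0,0,6.9],
    [-1,0,0,0,6.9]
  ]
}}

```text
t: 3.3
tcp_pos: [646.0, -6.1, 231.3]
tool_rot: [180.0, -0.0, 103.0]
wrist_force: [-0.2, 0.3, 0.4]
finger_gap: -0.003
grasp_force: 0.0
```

{"api": "step_arm", "payload": {
  "commands": [
    [-1,0,0,1.95,0],
    [-1,0,0,1.95,0],
    [-1,0,0,1.95,0],
    [-1,0,0,1.95,0],
    [-1,0,0,1.95,0],
    [-1,0,0,1.95,0],
    [-1,0,0,1.95,0],
    [-1,0,0,1.95,0]
  ]
}}

```text
t: 4.1
tcp_pos: [646.0, -6.1, 74.5]
tool_rot: [180.0, -0.0, 103.3]
wrist_force: [0.5, 0.1, -1.1]
finger_gap: -0.001
grasp_force: 0.0
```

{"api": "step_arm", "payload": {
  "commands": [
    [-1,1.0,-0.9,0,0],
    [-1,1.0,-0.9,0,0],
    [-1,1.1,-0.7,0,0],
    [-1,1.1,-0.7,0,0],
    [-1,1.0,-0.9,0,0],
    [-1,1.0,-0.9,0,0],
    [-1,0.75,-1.1,0,0],
    [-1,0.75,-1.1,0,0]
  ]
}}

```text
t: 4.9
tcp_pos: [557.3, 53.0, 75.6]
tool_rot: [180.0, 0.0, 103.3]
wrist_force: [0.6, -0.3, 0.5]
finger_gap: -0.004
grasp_force: 0.2
```

{"api": "step_arm", "payload": {
  "commands": [
    [-1,0.2,-0.4,0,0],
    [-1,0.2,-0.4,0,0],
    [-1,0.2,-0.4,0,0],
    [-1,0.1,-0.4,0,0],
    [-1,0.1,-0.3,0,0],
    [-1,0.1,-0.3,0,0],
    [-1,0,0,0,0],
    [-1,0,0,0,0]
  ]
}}

```text
t: 5.7
tcp_pos: [534.8, 56.0, 75.3]
tool_rot: [-180.0, -0.0, 103.3]
wrist_force: [0.4, -0.2, -0.3]
finger_gap: 0.0
grasp_force: 0.0
```

```bash
cat > tm.py <<'E'
from h import *
def meas(tag):
  for c in ["scene","top"]:
    p,d=read_camera(c);cv2.imwrite(f"pics/{c}{tag}.png",p[:,:,::-1]);p=p.astype(int);P=cloud(c,d)
    R,G,B=p[...,0],p[...,1],p[...,2]
    box=(P[...,0]>400)&(P[...,0]<680)&(P[...,1]>-160)&(P[...,1]<130)
    blue=box&(B>R+50)&(abs(P[...,2]-103)<6)
    bp=box&(B>R+50)&(P[...,2]>115)
    red=box&(R>G+70)&(R>B+50)&(G<90)&(P[...,2]>115)
    grey=box&(abs(P[...,2]-103)<5)&(abs(R-B)<40)&(R>90)
    for n,m in [("blue",blue),("bp",bp),("red",red),("tube",grey)]:
        q=P[m]
        if len(q)<4: continue
        r=cv2.minAreaRect(q[:,:2].astype(np.float32));print(c,n,len(q),np.round(r[0],1),np.round(r[1],1),round(r[2],1),q[:,2].max().round())
    a=cv2.imread(f"pics/{c}{tag}.png");a=a[160:260,240:360] if c=="top" else a[145:265,190:334]
    cv2.imwrite(f"pics/{c}{tag}c.png",cv2.resize(a,(400,333),interpolation=cv2.INTER_CUBIC))
  cv2.imwrite(f"pics/both{tag}.png",cv2.hconcat([cv2.imread(f"pics/{c}{tag}c.png") for c in("top","scene")]))
E
python3 -c "
from tm import *
meas('2')"
```

```text
scene blue 218 [527.4 -81.5] [64.3 89.9] 13.8 108.0
scene bp 63 [531.9 -69.6] [51.7 22.1] 7.1 147.0
scene red 69 [556.  -62.8] [ 7.4 21. ] 6.0 147.0
scene tube 315 [517.8   2.2] [ 65.6 185.1] 5.6 107.0
top blue 673 [525.9 -81.5] [62.6 89.8] 11.1 108.0
top bp 38 [526.9 -67.9] [47.7 26.1] 12.9 150.0
top red 33 [552.7 -62.9] [ 4.1 20.6] 13.2 148.0
top tube 118 [526.5 -67. ] [58.9 85.3] 2.1 108.0
```

View pics/both2.png

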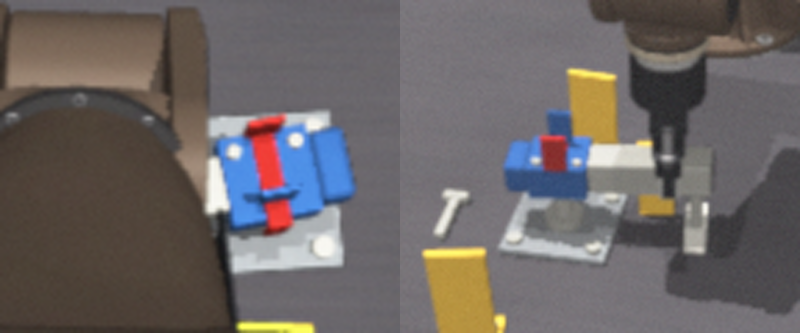

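The tongue is nearly against the bracket (yaw about 101–104°). I'll creep forward until the contact force rises.

{"api": "step_arm", "payload": {
  "commands": [
    [-1,0,-0.1,0,0],
    [-1,0,-0.1,0,0],
    [-1,0,-0.1,0,0],
    [-1,0,0,0,0],
    [-1,0,0,0,0],
    [-1,0,0,0,0],
    [-1,0,0,0,0],
    [-1,0,0,0,0]
  ]
}}

```text
t: 6.6
tcp_pos: [531.9, 55.3, 75.3]
tool_rot: [-180.0, -0.0, 103.3]
wrist_force: [0.2, 0.4, -0.8]
finger_gap: 0.001
grasp_force: 0.0
```

{"api": "step_arm", "payload": {
  "commands": [
    [-1,0,-0.1,0,0],
    [-1,0,-0.1,0,0],
    [-1,0,-0.1,0,0],
    [-1,0,0,0,0],
    [-1,0,0,0,0],
    [-1,0,0,0,0],
    [-1,0,0,0,0],
    [-1,0,0,0,0]
  ]
}}

```text
t: 7.4
tcp_pos: [528.9, 54.6, 75.3]
tool_rot: [-180.0, -0.0, 103.3]
wrist_force: [0.2, 0.5, -0.2]
finger_gap: 0.007
grasp_force: 0.0
```

{"api": "step_arm", "payload": {
  "commands": [
    [-1,0,-0.1,0,0],
    [-1,0,-0.1,0,0],
    [-1,0,-0.1,0,0],
    [-1,0,-0.1,0,0],
    [-1,0,0,0,0],
    [-1,0,0,0,0],
    [-1,0,0,0,0],
    [-1,0,0,0,0]
  ]
}}

```text
t: 8.2
tcp_pos: [528.0, 54.3, 75.9]
tool_rot: [179.6, 0.0, 103.2]
wrist_force: [13.7, 8.0, -5.0]
finger_gap: -0.002
grasp_force: 7.2
```

The reaction is about 16 N, so the tongue is lying against the bracket. Now I'll back off, rise, open and go over the pinch point at about (525,-69).

{"api": "step_arm", "payload": {
  "commands": [
    [-1,0,0.5,0,0],
    [-1,0,1.0,0,0],
    [-1,0,1.5,0,0],
    [-1,0,0,-2.6,0],
    [-1,0,0,-2.6,0],
    [-1,0,0,-2.6,0],
    [-1,0,0,-2.6,0],
    [-1,0,0,-2.6,0]
  ]
}}

```text
t: 9.0
tcp_pos: [554.3, 60.6, 206.4]
tool_rot: [-180.0, -0.0, 103.3]
wrist_force: [0.6, 0.0, -0.1]
finger_gap: -0.001
grasp_force: 0.0
```

{"api": "step_arm", "payload": {
  "commands": [
    [1,-2.0,-1.0,0,0],
    [1,-2.0,-1.0,0,0],
    [1,-2.0,-1.0,0,0],
    [1,-2.0,-1.0,0,0],
    [1,-2.0,-1.0,0,0],
    [1,-2.0,-1.0,0,0],
    [1,0,0,0,0],
    [1,0,0,0,0]
  ]
}}

```text
t: 9.8
tcp_pos: [523.5, -70.0, 205.3]
tool_rot: [-180.0, -0.0, 103.2]
wrist_force: [-0.3, -0.2, -0.7]
finger_gap: 1.001
grasp_force: 0.0
```

```bash
python3 -c "
from tm import *
meas('3')
s=bot.get_state();print(s['tcp_pos'],s['tool_rot'],s['finger_gap'])"
```

```text
scene blue 207 [529.6 -82. ] [63.9 87.5] 12.6 109.0
scene bp 62 [531.  -69.5] [50.9 22. ] 10.2 148.0
scene red 61 [556.7 -61.7] [ 8.  21.4] 10.0 143.0
scene tube 415 [509.9 -19.4] [ 63.  222.7] 18.4 108.0
top tube 707 [496.8  39. ] [ 40.1 109.1] 13.9 108.0
[523.59944726 -69.34301693 205.27105426] [-1.79996144e+02 -1.44651379e-02  1.03286615e+02] 1.0004634974318198
```

View pics/both3.png

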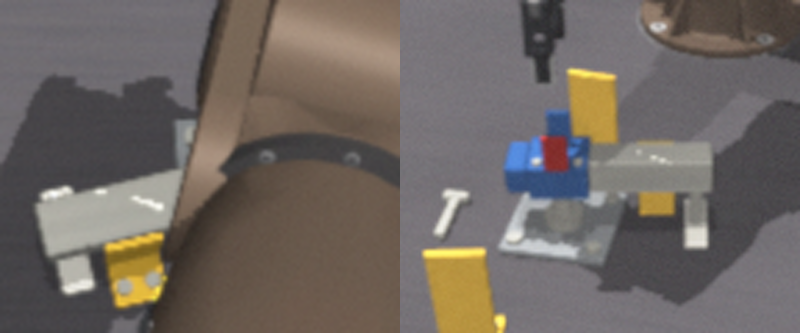

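The tongue lies along the bracket at yaw 103.9°, and the axis refit gives (523,-68), which is right under the TCP. Descending 101 mm.

{"api": "step_arm", "payload": {
  "commands": [
    [1,0,0,1.5,0],
    [1,0,0,1.5,0],
    [1,0,0,1.5,0],
    [1,0,0,1.5,0],
    [1,0,0,1.5,0],
    [1,0,0,1.5,0],
    [1,0,0,1.1,0],
    [1,0,0,0,0]
  ]
}}

```text
t: 10.7
tcp_pos: [523.0, -69.3, 103.1]
tool_rot: [-179.9, -0.1, 103.3]
wrist_force: [0.4, -0.2, 0.5]
finger_gap: 1.001
grasp_force: 0.0
```

{"api": "step_arm", "payload": {
  "commands": [
    [-1,0,0,0,0],
    [-1,0,0,0,0],
    [-1,0,0,0,0],
    [-1,0,0,0,0],
    [-1,0,0,0,0],
    [-1,0,0,0,0],
    [-1,0,0,0,0],
    [-1,0,0,0,0]
  ],
  "newtons": 80
}}

```text
t: 11.5
tcp_pos: [524.2, -70.5, 106.7]
tool_rot: [179.8, 0.1, 103.3]
wrist_force: [-5.2, -2.5, 20.9]
finger_gap: 0.447
grasp_force: 81.1
```

The gap is 38 mm at 81 N, so the latch is drawn. Lifting gently first.

{"api": "step_arm", "payload": {
  "commands": [
    [-1,0,0,0,0],
    [-1,0,0,-0.3,0],
    [-1,0,0,-0.5,0],
    [-1,0,0,-0.7,0],
    [-1,0,0,-0.8,0],
    [-1,0,0,-0.8,0],
    [-1,0,0,-0.8,0],
    [-1,0,0,-0.8,0]
  ]
}}

```text
t: 12.3
tcp_pos: [523.3, -69.9, 152.0]
tool_rot: [180.0, -0.0, 103.3]
wrist_force: [-0.3, -0.4, -8.5]
finger_gap: 0.444
grasp_force: 81.7
```

{"api": "step_arm", "payload": {
  "commands": [
    [-1,0,0,-1.0,0],
    [-1,0,0,-1.0,0],
    [-1,0,0,-1.0,0],
    [-1,0,0,-1.0,0],
    [-1,0,0,-0.9,0],
    [-1,0,0,-0.5,0],
    [-1,0,0,0,0],
    [-1,0,0,0,0]
  ]
}}

```text
t: 13.1
tcp_pos: [523.2, -69.9, 205.1]
tool_rot: [-180.0, -0.0, 103.3]
wrist_force: [1.1, -0.3, -7.7]
finger_gap: 0.442
grasp_force: 81.7
```

```bash
python3 -c "
from h import *
p,d=read_camera('scene');cv2.imwrite('pics/s4.png',cv2.resize(p[100:280,160:400,::-1],(800,600)))
P=cloud('scene',d);p=p.astype(int);m=(p[...,2]>p[...,0]+50)&(abs(P[...,0]-525)<70)&(abs(P[...,1]+70)<90);print(P[m][:,2].max(),np.median(P[m],0))
s=bot.get_state();print(s['tcp_pos'],s['wrist_force'],s['moment'],s['grasp_force'],s['finger_gap'],s['t'])"
```

```text
243.6908774390355 [551.3483977  -77.23134351 194.13250972]
[523.18348752 -69.91516322 204.89074668] [ 0.31706669 -0.34680608 -8.43956194] [-0.04026301 -0.04329206 -0.00410191] 81.68650031089783 0.44408385455561933 13.15
```

View pics/s4.png

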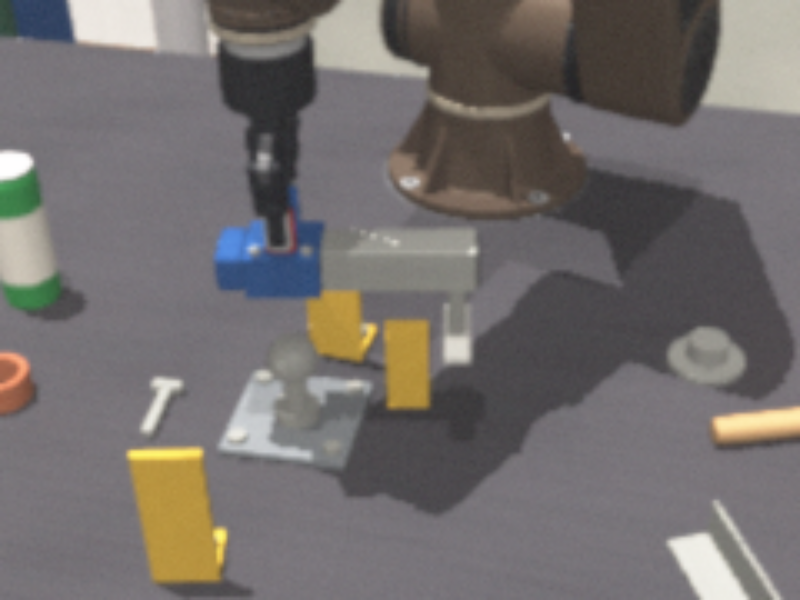

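The tongue hangs level about 99 mm above its seat, clear of both ball and bracket, and carries 8.4 N, which matches 0.9 kg. Handing in.

```bash
python3 -c "
from cell import bot
print(bot.hand_in())"
```

```text
the job is handed in; nothing more can be done
None
```

I swung the tongue against the smallest yellow bracket, drew the latch with a pinch, lifted the tongue about 99 mm and handed it in held level over the ball at about 13 s; no verdict came back.

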